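# Charge the barrel polisher and hold its belt tensioner back

## Task

Load the little barrel polisher for its next run: lift the loading tray by its red bar so that all four colour-rod slices slide off into the open blue barrel, and let the tray back down to its rest. Then push the yellow sprung tensioner arm back by its black post, past the click of its brass pawl and clearly on towards its stop, and finish while still holding it back there against the spring, so that I can slip the drive belt on. Leave the jar, the wax and the tape beside the machine alone.

Things in the scene. Friction and masses are not known exactly. Their poses are not given: they have to be found in the camera images.
- machine: barrel polisher fixed to the bench: grey base 275 (x) x 270 (y) x 12 mm, origin at the centre of its underside, z up, x roughly away from the robot (yaw within 0.3 rad). In its frame, mm: blue barrel at x 68, y 48; loading tray right of it, at x 68; green motor, 57 across, 96 tall, at x -68, y 93; tensioner in front, pawl at the front right corner. Nothing but the tipped tray is over 140 mm high
- barrel_in (a point): centre of the inner floor of the barrel; the barrel is 112 mm wide inside and its rim is 59 mm above this point, 100 mm above the bench
- tray_hinge (a point): middle of the tray's hinge line, which runs along the machine's x axis, 118 mm above the bench at the barrel's edge. The aluminium tray is 80 mm wide (x), 117 mm long, its 3 mm floor level with the hinge, with 17 mm walls on three sides; its open spout reaches 10 mm past the hinge over the barrel
- tray_bar (a point): middle of the tray's red round bar handle: 12 mm thick, 80 mm long, along machine x, 150 mm from the hinge on the -y side and 8 mm above it at rest (126 mm above the bench); free space above and below, 36 mm clear between bar and tray; two 8 mm rods join it to the tray 36 mm either side of this point. Pinched across, the bar may turn in the fingers
- tray (a joint): tilt of the tray in rad: 0 level on its rest, grows as the bar is lifted (the bar goes up and towards the barrel on an arc of 150 mm about the hinge), stop at 1.15. It weighs 0.25 kg and sinks back by its own weight. The slices slide off between about 0.5 and 0.85 rad
- push_post (a point): centre of the top of the black upright round post at the free end of the tensioner arm: 16 mm thick, 70 mm tall, bare from its top (119 mm above the bench) down to the yellow arm (49 mm above the bench); free to be pinched or pushed. It swings level, on an arc of 85 mm radius about pivot_axis
- pivot_axis (a point): point on the tensioner's upright pivot axis, 45 mm above the bench
- tensioner (a joint): angle of the yellow arm in rad: 0 at rest, grows as the post is pushed back, clockwise seen from above (the post goes towards machine +x, -y), stop at 0.85. A spring pushes it back with about 5 N at the post at rest, 9 N at the stop; the pawl clicks in at about 0.58 and then stops the arm from returning below 0.55
- pawl (a joint): angle of the brass pawl beside the arm in rad: 0 down, pushed out to about 0.11 as the arm's pin passes at tensioner 0.15 to 0.58, snaps back to 0 after the click; needs no handling
- slice0: ten-sided slice of colour rod, amber-brown glass, 26 mm across, 18 mm tall, about 25 g, lying flat on the tray at the start; origin at the centre of its underside, z along its axis
- slice1: ten-sided slice of colour rod, green glass, 24 mm across, 20 mm tall, about 25 g, lying flat on the tray at the start; origin at the centre of its underside, z along its axis
- slice2: ten-sided slice of colour rod, red, 26 mm across, 16 mm tall, about 25 g, lying flat on the tray at the start; origin at the centre of its underside, z along its axis
- slice3: ten-sided slice of colour rod, white, 24 mm across, 18 mm tall, about 25 g, lying flat on the tray at the start; origin at the centre of its underside, z along its axis
- frit_jar: jar of blue frit with a metal lid, 64 mm across, 92 mm tall, left of the machine; origin under its centre; to be left alone
- wax_block: yellow block of wax, 43 x 64 x 26 mm, left of the machine; origin under its centre; to be left alone
- tape_roll: roll of blue tape, 67 mm across, 19 mm tall, right of the machine; origin under its centre; to be left alone
There are look-alikes about, which are no part of the job. Of the things shaped like the slice0, the amber one is meant.

How it is judged (in metres and radians):
On the way, in this order (a step that is already met when the one before it is completed fails the run):
1. all four slices lie in the barrel (horizontal distance between each of slice0, slice1, slice2, slice3 and barrel_in below 0.058 m and height (world z) of each of slice0, slice1, slice2, slice3 below 0.092 m), for 0.2 s.
2. then the tensioner arm is pushed back past its click, the pawl snapped in behind its pin (value of joint tensioner above 0.67 rad and value of joint pawl below 0.06 rad), for 0.2 s.
At the end, for the whole second after the job is handed in: All four slices in the barrel (within 58 mm of its axis, below the rim), tray down (under 0.1 rad), and the robot holds the tensioner still beyond 0.67 rad, clear of the pawl's support at 0.55, pushing with over 3 N, the pawl snapped in (under 0.06 rad) (all of step 1 and all of step 2 and value of joint tray below 0.1 rad and contact force between any of the fingers, the arm and tensioner above 3 N and velocity of joint tensioner between -0.05 and 0.05 rad/s); the arm keeps its last pose, push and grip.
It fails at once if the frit jar is shifted by more than 30 mm or tipped over (distance of frit_jar from where it was at the start of the episode above 0.03 m or angle between frit_jar's own z axis and vertical above 0.5 rad).
It fails at once if the wax block is shifted by more than 30 mm or tipped over (distance of wax_block from where it was at the start of the episode above 0.03 m or angle between wax_block's own z axis and vertical above 0.5 rad).
It fails at once if the tape roll is shifted by more than 30 mm or tipped over (distance of tape_roll from where it was at the start of the episode above 0.03 m or angle between tape_roll's own z axis and vertical above 0.5 rad).
It also fails if it takes over 48 s, if anything falls off the work surface, if the arm or the gripper's body presses on something with over 40 N, if the wrist force passes 120 N, or if a joint passes its speed limit or range.

## Robot

A 7-joint arm with a two-finger parallel gripper is mounted at the origin on a cart in front of the work surface, level with it; the furniture and walls round the work are solid. World frame = base frame: x ahead of the robot, y to its left, z up, the work surface at z = 0. Lengths are in mm, angles in rad, forces in N, time in s.
With the tool pointing down it reaches from about 400 to 875 mm from the base axis. Payload 4.4 kg.
Tool frame: the origin (TCP) lies at the very end of the fingers, on their centre line; the grasp point (between the pads) lies 19 mm behind it (ctrl.grip_depth is the distance from the TCP to the grasp point, in mm); z points along the fingers, x is the direction in which the jaws open and shut, and the axes are right-handed (so a half turn about z gives the same grasp; the last joint's range is limited). The gripper opens to 85 mm and grips with 20 to 120 N. Pads are 22 mm wide; open, the fingers measure 114 mm over their backs; the gripper's body (76 mm by 85 mm) begins 54 mm behind the grasp point. The pads swing forward as they close: fully open they stand 13 mm farther back than shut.
Start: joints at [1.254, 0.628, 0.038, 1.517, -0.027, 0.996, -0.02], TCP at [161.344, -629.671, 231.313] pointing down, gripper open.
Joint ranges: [-3.06, 3.06], [-0.37, 2.12], [-1.25, 1.32], [0.18, 2.47], [-1.1, 4.24], [0.23, 1.98], [-2.94, 2.94]. Speed limits (rad/s): [2.57, 2.57, 3.14, 3.14, 3.14, 3.14, 3.14].

## Interface

Orientations are given as [roll, pitch, yaw] about the fixed x, y, z axes, in that order (R = Rz(yaw) Ry(pitch) Rx(roll)).
In Python, from cell import ctrl gives the robot as it stands.
- The arm moves only by the shell command python3 -m creep 'ROWS'. ROWS is JSON, a list of rows, each an object with "hand": the opening, from 0 (shut) to 1 (fully open); "travel": the shift along the tool's x, y, z in cm, a list of three; "angular": the turn, a rotation vector about the tool's x, y, z in degrees, a list of three. In form: [{"hand": hand, "travel": [tx, ty, tz], "angular": [rx, ry, rz]}, ...]. A call has 1 to 20 rows; each row is the pose to reach, as a shift and turn from the pose measured when the call began, along the tool's axes at that moment; what a row does not reach only later rows make up. A row lasts 1/10 s, in which the tool goes at most 50 mm and 8.59 degrees, less where a joint would pass 70% of its speed; a pose out of reach is approached as far as the arm can. A call with a gripper value outside its range is refused whole. The fingers move at their own pace and stop on an object; the grip force is fixed at half the most. Time passes only in rows, so rows that repeat a pose let the fingers close. It gives the time, the measured TCP pose, the force and the opening at its end, in the units of the state.
- ctrl.read_state(): the state, without advancing time (a new reading comes with each control period).
- ctrl.get_image(name): name is "scene" or "top" or "wrist"; returns a dict with "frame" (400x640x3 uint8, red, green, blue), "fx", "fy", "cx", "cy" (pixels), "origin" and "orientation" of the camera in the world. Camera axes: x right, y down, z forward; pixel columns grow to the right and rows downward; lengths in mm; the calibration is good to about 2 mm. A picture is of the moment at which its call begins. There is no depth.
- ctrl.finish_job(): hands the job in, once; it reports no verdict.
Trained networks look in the newest picture that a camera, given by its name, has taken for a name from the list of things; names that differ only in an ending like _2 or _b are one class to them, and where a whole thing is asked for, a point or a joint stands for the part that bears it (a point fixed in the world has none). Each returns a list of dicts, best first, with "confidence" (0 to 1); they miss things now and then, are a little off and sometimes report something else, mostly with a low value. They report only what shows in the picture. A call takes as long as a camera call. They do not tell look-alikes from the thing itself.
- ctrl.regions_of(camera, thing): "region" (400x640 bool, what is visible of it).
- ctrl.spot_point(camera, thing): "at" ([x, y, z] in mm, in world coordinates, good to about 4 mm: a listed point, or the origin of a listed thing).
The state is a dict: "clock": time; "qpos": joint angles; "qd": joint speeds; "tau": joint torques, N m; "eef_pos": TCP position; "tool_rot": TCP orientation; "force": force on the tool from outside, world axes, zero at the start; "torque": the same for the moment, N m; "width": finger opening in mm.
Only numpy, scipy, OpenCV 4.12 (cv2) and the standard library are available. Lean on these libraries where they do the work, as an engineer would, in place of code of your own. Each camera call takes 0.05 s, during which the arm holds its last target. There are 200 camera calls.

## Working session

There is one attempt and no reset: what is moved stays moved. The work goes in short steps, Python scripts to look and compute and a shell command to move; the robot and the scene stay as the last step left them, time stands still between calls to the robot, and variables do not carry over. Pictures are saved under pics/ and viewed, about 8 in all and at most 12, crops included, and the job is handed in when it is done.

```bash
mkdir -p pics; ls
cat > h.py <<'E'
from cell import ctrl
import numpy as np, cv2
from scipy.spatial.transform import Rotation as R
def shot(cam,fn):
    im=ctrl.get_image(cam); cv2.imwrite('pics/'+fn,im['frame'][:,:,::-1]); return im
def spot(cam,t):
    return [(np.round(d['at'],1).tolist(),round(d['confidence'],2)) for d in ctrl.spot_point(cam,t)[:3]]
def st():
    s=ctrl.read_state(); print({k:np.round(s[k],3).tolist() for k in ('clock','qpos','eef_pos','tool_rot','force','width')}); return s
E
python3 - <<'E'
from h import *
s=st()
for c in('scene','top'):
    im=shot(c,c+'0.png'); print(c,im['origin'],im['orientation'],im['fx'])
    for t in('machine','barrel_in','tray_hinge','tray_bar','push_post','pivot_axis'): print(t,spot(c,t))
E
```

```text
pics
{'clock': 0.0, 'qpos': [1.254, 0.629, 0.038, 1.518, -0.027, 0.996, -0.02], 'eef_pos': [161.217, -629.04, 230.396], 'tool_rot': [3.142, 0.002, -1.32], 'force': [-0.343, -0.31, -0.174], 'width': 85.447}
scene [ 209.60876587 -515.15051664  681.78539225] [-2.25162007  0.01640752 -0.48445149] 422.9557614871883
machine [([533.9, 105.0, -1.0], 0.63)]
barrel_in [([612.2, 135.7, 38.3], 0.82), ([535.3, 102.8, 0.7], 0.37)]
tray_hinge [([605.0, 89.8, 119.9], 0.64)]
tray_bar [([574.5, -61.5, 127.0], 0.79)]
push_post [([470.2, 126.1, 118.6], 0.64), ([572.2, 6.5, 121.4], 0.28)]
pivot_axis [([413.8, 60.6, 47.3], 0.82)]
top [ 364.21207047  115.18695926 1022.31427316] [-2.95329553  0.03707579 -1.56965642] 436.10299164093146
machine [([539.1, 105.5, 1.9], 0.85)]
barrel_in [([616.3, 132.5, 42.8], 0.72), ([408.5, 68.1, 42.1], 0.27)]
tray_hinge [([605.7, 81.8, 117.7], 0.73), ([609.8, 47.9, 116.4], 0.3)]
tray_bar [([574.2, -63.8, 131.2], 0.8)]
push_post [([467.5, 128.5, 119.8], 0.56)]
pivot_axis [([413.5, 64.5, 39.8], 0.85), ([618.2, 135.8, 43.9], 0.45)]
```

View pics/scene0.png

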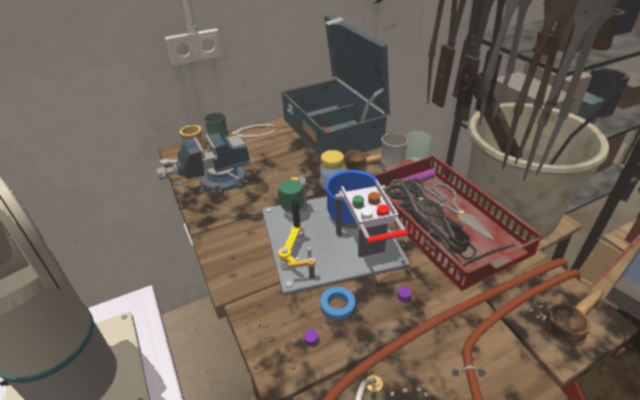

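View pics/top0.png

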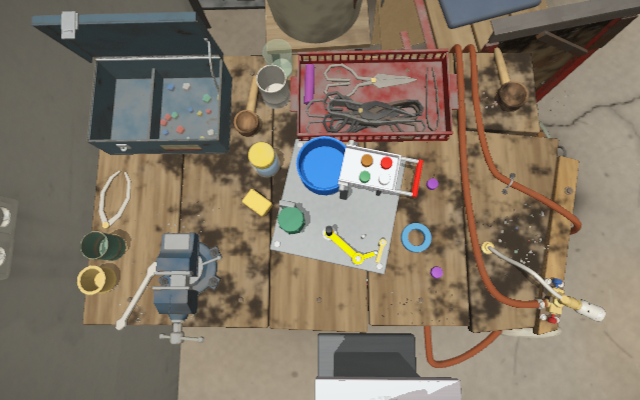

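The scene picture shows the machine at about (335,235), with the red bar at (387,236) and the black post at (296,215). In the top view the bar is at (418,178), the post at (328,232) and the pivot at (358,259). This fits the network points: post to pivot is 85 mm, hinge to bar about 151 mm, and machine yaw about -0.207.

```bash
cat >> h.py <<'E'
def go(p,rpy):
    "shift (cm) and rotvec (deg) from the measured pose to the world target p, rpy"
    s=ctrl.read_state(); A=R.from_euler('xyz',s['tool_rot'])
    t=A.inv().apply(np.array(p,float)-s['eef_pos'])/10
    w=(A.inv()*R.from_euler('xyz',rpy)).as_rotvec(degrees=True)
    print('travel',np.round(t,2).tolist(),'angular',np.round(w,1).tolist())
E
python3 - <<'E'
from h import *
go([574,-62.5,225],[np.pi,0,-1.778])
# yaw from the red bar itself in top view
im=ctrl.get_image('top'); m=ctrl.regions_of('top','slice0')
hsv=cv2.cvtColor(im['frame'],cv2.COLOR_RGB2HSV); 
k=(((hsv[...,0]<6)|(hsv[...,0]>174))&(hsv[...,1]>180)&(hsv[...,2]>120)); k[:155]=0;k[205:]=0;k[:,:400]=0;k[:,430:]=0
v,u=np.nonzero(k); C=R.from_euler('xyz',im['orientation'])
d=C.apply(np.c_[(u-im['cx'])/im['fx'],(v-im['cy'])/im['fy'],np.ones(len(u))]); o=np.array(im['origin'])
P=o+d*((130-o[2])/d[:,2:]); c,sz,a=cv2.minAreaRect(P[:,:2].astype(np.float32)); print(len(u),c,sz,a)
for t in('slice0','slice1','slice2','slice3','tape_roll','tray_bar'): print(t,spot('top',t))
E
```

```text
travel [-44.7, -54.05, 0.63] angular [-0.0, -0.0, 26.2]
205 (573.6575927734375, -59.37561798095703) (12.118435859680176, 81.36681365966797) 78.47447204589844
slice0 [([607.0, 3.7, 121.2], 0.67), ([570.3, 9.4, 118.8], 0.67), ([615.8, 44.8, 115.4], 0.59)]
slice1 [([607.0, 3.7, 121.2], 0.67), ([570.3, 9.4, 118.8], 0.67), ([615.8, 44.8, 115.4], 0.59)]
slice2 [([607.0, 3.7, 121.2], 0.67), ([570.3, 9.4, 118.8], 0.67), ([615.8, 44.8, 115.4], 0.59)]
slice3 [([607.0, 3.7, 121.2], 0.67), ([570.3, 9.4, 118.8], 0.67), ([615.8, 44.8, 115.4], 0.59)]
tape_roll [([458.9, -72.4, 2.6], 0.81)]
tray_bar [([572.1, -59.9, 130.5], 0.58)]
```

```bash
python3 -m creep '[{"hand":0.45,"travel":[-20,-26,-2],"angular":[0,0,12]},{"hand":0.45,"travel":[-44.5,-54,0.6],"angular":[0,0,26]},{"hand":0.45,"travel":[-44.5,-54,0.6],"angular":[0,0,26]},{"hand":0.45,"travel":[-44.5,-54,0.6],"angular":[0,0,26]},{"hand":0.45,"travel":[-44.5,-54,0.6],"angular":[0,0,26]},{"hand":0.45,"travel":[-44.5,-54,0.6],"angular":[0,0,26]},{"hand":0.45,"travel":[-44.5,-54,0.6],"angular":[0,0,26]},{"hand":0.45,"travel":[-44.5,-54,0.6],"angular":[0,0,26]},{"hand":0.45,"travel":[-44.5,-54,0.6],"angular":[0,0,26]},{"hand":0.45,"travel":[-44.5,-54,0.6],"angular":[0,0,26]},{"hand":0.45,"travel":[-44.5,-54,0.6],"angular":[0,0,26]},{"hand":0.45,"travel":[-44.5,-54,0.6],"angular":[0,0,26]},{"hand":0.45,"travel":[-44.5,-54,0.6],"angular":[0,0,26]},{"hand":0.45,"travel":[-44.5,-54,0.6],"angular":[0,0,26]},{"hand":0.45,"travel":[-44.5,-54,0.6],"angular":[0,0,26]},{"hand":0.45,"travel":[-44.5,-54,0.6],"angular":[0,0,26]},{"hand":0.45,"travel":[-44.5,-54,0.6],"angular":[0,0,26]},{"hand":0.45,"travel":[-44.5,-54,0.6],"angular":[0,0,26]},{"hand":0.45,"travel":[-44.5,-54,0.6],"angular":[0,0,26]},{"hand":0.45,"travel":[-44.5,-54,0.6],"angular":[0,0,26]}]'
python3 - <<'E'
from h import *
st(); go([573.7,-60.5,107],[np.pi,0,-1.775])
shot('wrist','w1.png'); print(spot('wrist','tray_bar'))
E
```

```text
clock: 3.1
eef_pos: [573.7, -65.5, 225.5]
tool_rot: [-3.141, -0.0, -1.775]
force: [0.9, -0.1, 0.3]
width: 38.3
{'clock': 3.1, 'qpos': [-0.019, 0.532, 0.129, 1.735, -0.085, 0.879, -1.629], 'eef_pos': [573.742, -65.517, 225.523], 'tool_rot': [-3.141, -0.0, -1.775], 'force': [0.906, -0.1, 0.262], 'width': 38.313}
travel [-0.49, 0.11, 11.85] angular [-0.0, -0.0, -0.0]
[([572.8, -59.2, 125.2], 0.97)]
```

View pics/w1.png

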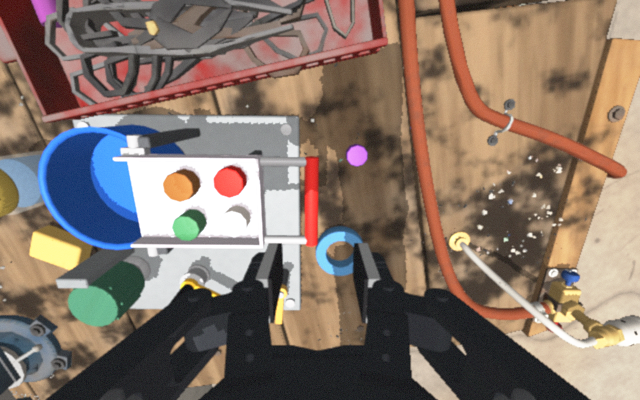

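The wrist view shows the bar at (312,200), along the pads' plane and between the fingers. The slices sit on the tray at about (180–237, 180–222). The wrist estimate agrees within 2 mm, so I'll go down and pinch.

```bash
python3 -m creep '[{"hand":0.45,"travel":[-0.5,0.1,4],"angular":[0,0,0]},{"hand":0.45,"travel":[-0.5,0.1,7],"angular":[0,0,0]},{"hand":0.45,"travel":[-0.5,0.1,9],"angular":[0,0,0]},{"hand":0.45,"travel":[-0.5,0.1,10.5],"angular":[0,0,0]},{"hand":0.45,"travel":[-0.5,0.1,11.6],"angular":[0,0,0]},{"hand":0.45,"travel":[-0.5,0.1,11.6],"angular":[0,0,0]},{"hand":0.45,"travel":[-0.5,0.1,11.6],"angular":[0,0,0]},{"hand":0.3,"travel":[-0.5,0.1,11.6],"angular":[0,0,0]},{"hand":0.15,"travel":[-0.5,0.1,11.6],"angular":[0,0,0]},{"hand":0,"travel":[-0.5,0.1,11.6],"angular":[0,0,0]},{"hand":0,"travel":[-0.5,0.1,11.6],"angular":[0,0,0]},{"hand":0,"travel":[-0.5,0.1,11.6],"angular":[0,0,0]},{"hand":0,"travel":[-0.5,0.1,11.6],"angular":[0,0,0]},{"hand":0,"travel":[-0.5,0.1,11.6],"angular":[0,0,0]}]'
python3 - <<'E'
from h import *
s=st()
# arc of the bar: hinge-relative (a outwards = tool +x (machine -y), h up)
for th in np.r_[0:1.06:.05]:
    a=150*np.cos(th)-8*np.sin(th)-150; h=150*np.sin(th)+8*np.cos(th)-8
    print(round(th,2),[round(a/10,2),0,round(-h/10,2)])
E
```

```text
clock: 4.6
eef_pos: [574.6, -59.8, 110.4]
tool_rot: [-3.14, 0.001, -1.775]
force: [-0.6, 1.3, 6.2]
width: 10.0
{'clock': 4.6, 'qpos': [-0.009, 0.686, 0.101, 1.836, -0.11, 0.624, -1.616], 'eef_pos': [574.616, -59.807, 110.436], 'tool_rot': [-3.14, 0.001, -1.775], 'force': [-0.605, 1.259, 6.247], 'width': 10.016}
0.0 [np.float64(0.0), 0, np.float64(-0.0)]
0.05 [np.float64(-0.06), 0, np.float64(-0.75)]
0.1 [np.float64(-0.15), 0, np.float64(-1.49)]
0.15 [np.float64(-0.29), 0, np.float64(-2.23)]
0.2 [np.float64(-0.46), 0, np.float64(-2.96)]
0.25 [np.float64(-0.66), 0, np.float64(-3.69)]
0.3 [np.float64(-0.91), 0, np.float64(-4.4)]
0.35 [np.float64(-1.18), 0, np.float64(-5.09)]
0.4 [np.float64(-1.5), 0, np.float64(-5.78)]
0.45 [np.float64(-1.84), 0, np.float64(-6.44)]
0.5 [np.float64(-2.22), 0, np.float64(-7.09)]
0.55 [np.float64(-2.63), 0, np.float64(-7.72)]
0.6 [np.float64(-3.07), 0, np.float64(-8.33)]
0.65 [np.float64(-3.54), 0, np.float64(-8.91)]
0.7 [np.float64(-4.04), 0, np.float64(-9.48)]
0.75 [np.float64(-4.57), 0, np.float64(-10.01)]
0.8 [np.float64(-5.12), 0, np.float64(-10.52)]
0.85 [np.float64(-5.7), 0, np.float64(-11.0)]
0.9 [np.float64(-6.3), 0, np.float64(-11.45)]
0.95 [np.float64(-6.93), 0, np.float64(-11.87)]
1.0 [np.float64(-7.57), 0, np.float64(-12.25)]
1.05 [np.float64(-8.23), 0, np.float64(-12.61)]
```

```bash
python3 -m creep '[{"hand":0,"travel":[-0.06,0,-0.75],"angular":[0,0,0]},{"hand":0,"travel":[-0.15,0,-1.5],"angular":[0,0,0]},{"hand":0,"travel":[-0.3,0,-2.2],"angular":[0,0,0]},{"hand":0,"travel":[-0.45,0,-2.95],"angular":[0,0,0]},{"hand":0,"travel":[-0.65,0,-3.7],"angular":[0,0,0]},{"hand":0,"travel":[-0.9,0,-4.4],"angular":[0,0,0]},{"hand":0,"travel":[-1.2,0,-5.1],"angular":[0,0,0]},{"hand":0,"travel":[-1.5,0,-5.8],"angular":[0,0,0]},{"hand":0,"travel":[-1.5,0,-5.8],"angular":[0,0,0]}]'
python3 - <<'E'
from h import *
s=st(); shot('scene','s2.png'); print(spot('scene','tray_bar'),spot('scene','tray_hinge'))
E
```

```text
clock: 5.5
eef_pos: [577.7, -45.6, 169.5]
tool_rot: [-3.139, -0.0, -1.775]
force: [-0.1, -3.3, -2.8]
width: 9.6
{'clock': 5.5, 'qpos': [-0.047, 0.604, 0.12, 1.788, -0.099, 0.753, -1.651], 'eef_pos': [577.685, -45.602, 169.497], 'tool_rot': [-3.139, -0.0, -1.775], 'force': [-0.144, -3.288, -2.826], 'width': 9.612}
[([575.5, -46.5, 184.0], 0.74), ([579.9, 54.3, 133.5], 0.74)] [([604.4, 89.6, 115.1], 0.83)]
```

View pics/s2.png

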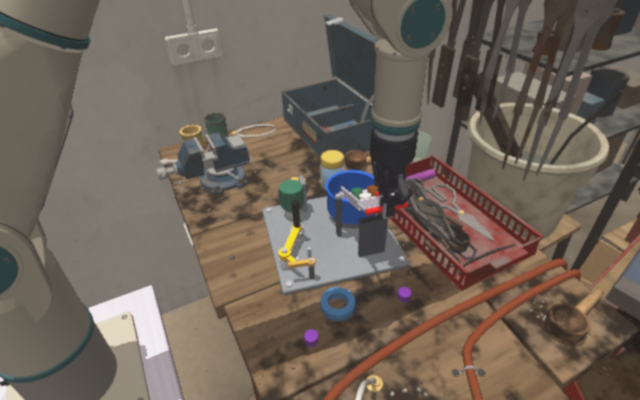

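The tray is tilting with the bar, which is at (372,210) and about 58 mm up (roughly 0.4 rad). I'll carry on along the arc.

```bash
python3 -m creep '[{"hand":0,"travel":[-0.34,0,-0.66],"angular":[0,0,0]},{"hand":0,"travel":[-0.72,0,-1.31],"angular":[0,0,0]},{"hand":0,"travel":[-0.92,0,-1.62],"angular":[0,0,0]},{"hand":0,"travel":[-1.13,0,-1.94],"angular":[0,0,0]},{"hand":0,"travel":[-1.35,0,-2.25],"angular":[0,0,0]},{"hand":0,"travel":[-1.57,0,-2.55],"angular":[0,0,0]},{"hand":0,"travel":[-1.8,0,-2.84],"angular":[0,0,0]},{"hand":0,"travel":[-2.04,0,-3.13],"angular":[0,0,0]},{"hand":0,"travel":[-2.3,0,-3.42],"angular":[0,0,0]},{"hand":0,"travel":[-2.54,0,-3.7],"angular":[0,0,0]},{"hand":0,"travel":[-2.8,0,-3.97],"angular":[0,0,0]},{"hand":0,"travel":[-3.07,0,-4.23],"angular":[0,0,0]},{"hand":0,"travel":[-3.35,0,-4.5],"angular":[0,0,0]},{"hand":0,"travel":[-3.62,0,-4.74],"angular":[0,0,0]},{"hand":0,"travel":[-4.2,0,-5.22],"angular":[0,0,0]},{"hand":0,"travel":[-4.8,0,-5.67],"angular":[0,0,0]},{"hand":0,"travel":[-5.43,0,-6.09],"angular":[0,0,0]},{"hand":0,"travel":[-6.07,0,-6.47],"angular":[0,0,0]},{"hand":0,"travel":[-6.07,0,-6.47],"angular":[0,0,0]},{"hand":0,"travel":[-6.07,0,-6.47],"angular":[0,0,0]}]'
python3 - <<'E'
from h import *
s=st(); a=shot('scene','s3.png')['frame']; b=shot('top','t3.png')['frame']
c=lambda f,y,x:cv2.resize(f[y:y+150,x:x+150,::-1],(400,400),interpolation=cv2.INTER_CUBIC)
cv2.imwrite('pics/c3.png',np.hstack([c(a,120,270),c(b,100,260)]))
for k in('scene','top'):
    print(k,'bar',spot(k,'tray_bar'))
    print(k,[(np.round(d['at'],0).tolist(),round(d['confidence'],2)) for d in ctrl.spot_point(k,'slice0')])
E
```

```text
clock: 7.65
eef_pos: [589.9, 10.2, 235.8]
tool_rot: [-3.137, -0.004, -1.777]
force: [-2.9, -9.1, 12.3]
width: 9.2
{'clock': 7.65, 'qpos': [-0.157, 0.537, 0.139, 1.692, -0.084, 0.914, -1.764], 'eef_pos': [589.891, 10.208, 235.755], 'tool_rot': [-3.137, -0.004, -1.777], 'force': [-2.863, -9.135, 12.334], 'width': 9.189}
scene bar [([586.1, 6.7, 246.4], 0.61)]
scene [([379.0, -117.0, 1.0], 0.65), ([600.0, 176.0, 60.0], 0.52), ([586.0, -114.0, 2.0], 0.43), ([589.0, 8.0, 244.0], 0.29), ([536.0, 104.0, 1.0], 0.16)]
top bar [([589.1, 9.1, 248.8], 0.97)]
top [([598.0, 141.0, 39.0], 0.62), ([642.0, 177.0, 56.0], 0.61), ([643.0, 140.0, 63.0], 0.49), ([603.0, 172.0, 64.0], 0.48)]
```

View pics/c3.png

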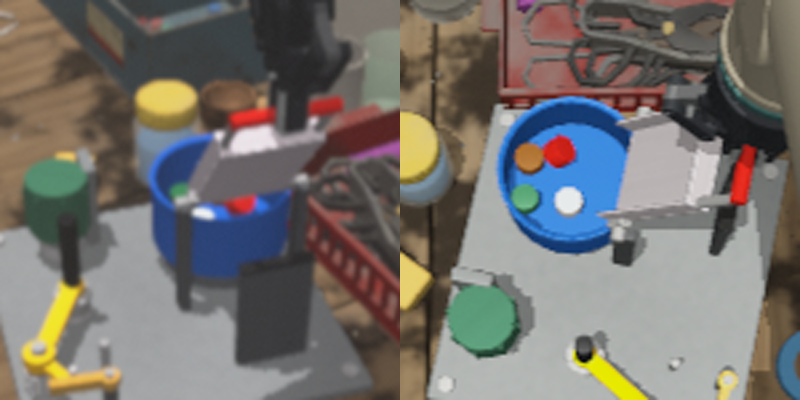

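All four slices lie in the barrel; in the right-hand crop they are at about (530,155), (558,152), (525,198) and (568,200). The tray is empty, so I'll lower it back along the arc.

```bash
python3 -m creep '[{"hand":0,"travel":[0.5,0,0.5],"angular":[0,0,0]},{"hand":0,"travel":[1.0,0,1.0],"angular":[0,0,0]},{"hand":0,"travel":[1.6,0,1.45],"angular":[0,0,0]},{"hand":0,"travel":[2.2,0,1.95],"angular":[0,0,0]},{"hand":0,"travel":[2.75,0,2.45],"angular":[0,0,0]},{"hand":0,"travel":[3.25,0,3.0],"angular":[0,0,0]},{"hand":0,"travel":[3.75,0,3.55],"angular":[0,0,0]},{"hand":0,"travel":[4.25,0,4.1],"angular":[0,0,0]},{"hand":0,"travel":[4.65,0,4.75],"angular":[0,0,0]},{"hand":0,"travel":[5.1,0,5.35],"angular":[0,0,0]},{"hand":0,"travel":[5.45,0,6.0],"angular":[0,0,0]},{"hand":0,"travel":[5.8,0,6.65],"angular":[0,0,0]},{"hand":0,"travel":[6.1,0,7.35],"angular":[0,0,0]},{"hand":0,"travel":[6.4,0,8.05],"angular":[0,0,0]},{"hand":0,"travel":[6.6,0,8.75],"angular":[0,0,0]},{"hand":0,"travel":[6.85,0,9.5],"angular":[0,0,0]},{"hand":0,"travel":[7.0,0,10.2],"angular":[0,0,0]},{"hand":0,"travel":[7.1,0,11.0],"angular":[0,0,0]},{"hand":0,"travel":[7.15,0,11.7],"angular":[0,0,0]},{"hand":0,"travel":[7.15,0,12.4],"angular":[0,0,0]}]'
python3 - <<'E'
from h import *
s=st(); go([574.6,-59.8,110],[np.pi,0,-1.775])
E
```

```text
clock: 9.95
eef_pos: [575.4, -60.1, 112.6]
tool_rot: [-3.138, -0.003, -1.777]
force: [-7.6, 7.7, 35.6]
width: 9.8
{'clock': 9.95, 'qpos': [-0.014, 0.683, 0.106, 1.834, -0.107, 0.627, -1.622], 'eef_pos': [575.376, -60.053, 112.598], 'tool_rot': [-3.138, -0.003, -1.777], 'force': [-7.558, 7.662, 35.611], 'width': 9.803}
travel [-0.01, 0.08, 0.26] angular [-0.2, -0.2, -0.1]
```

The 36 N upward force shows the tray is seated. I'll release it, rise, and re-measure the post.

```bash
python3 -m creep '[{"hand":0,"travel":[0,0,-0.2],"angular":[0,0,0]},{"hand":0.45,"travel":[0,0,-0.2],"angular":[0,0,0]},{"hand":0.45,"travel":[0,0,-0.2],"angular":[0,0,0]},{"hand":0.45,"travel":[0,0,-0.2],"angular":[0,0,0]},{"hand":0.45,"travel":[0,0,-0.2],"angular":[0,0,0]},{"hand":0.45,"travel":[0,0,-2],"angular":[0,0,0]},{"hand":0.45,"travel":[0,0,-5],"angular":[0,0,0]},{"hand":0.45,"travel":[0,0,-9],"angular":[0,0,0]},{"hand":0.45,"travel":[0,0,-11],"angular":[0,0,0]},{"hand":0.45,"travel":[0,0,-11],"angular":[0,0,0]}]'
python3 - <<'E'
from h import *
s=st()
for k in('scene','wrist','top'):
    shot(k,k+'4.png')
    print(k,'bar',spot(k,'tray_bar'),'post',spot(k,'push_post'),'piv',spot(k,'pivot_axis'))
go([469,127,170],[np.pi,0,-1.2])
E
```

```text
clock: 10.95
eef_pos: [577.4, -60.1, 225.9]
tool_rot: [-3.131, -0.003, -1.777]
force: [-0.3, 0.1, -1.2]
width: 38.3
{'clock': 10.95, 'qpos': [-0.035, 0.531, 0.134, 1.736, -0.084, 0.869, -1.642], 'eef_pos': [577.425, -60.101, 225.948], 'tool_rot': [-3.131, -0.003, -1.777], 'force': [-0.323, 0.099, -1.152], 'width': 38.303}
scene bar [] post [([468.0, 127.8, 120.0], 0.59)] piv [([412.9, 62.9, 47.7], 0.83)]
wrist bar [([576.0, -58.2, 122.5], 0.72)] post [([598.3, 139.6, 42.6], 0.17)] piv []
top bar [([574.4, -60.9, 130.7], 0.65)] post [([469.5, 128.3, 120.0], 0.62)] piv [([409.8, 64.7, 42.0], 0.59)]
travel [-16.12, 14.2, 5.12] angular [-0.1, -0.2, -33.0]
```

```bash
python3 -m creep '[{"hand":0.45,"travel":[-4,3.5,0],"angular":[0,0,-8]},{"hand":0.45,"travel":[-8,7,0],"angular":[0,0,-16]},{"hand":0.45,"travel":[-12,10.5,1],"angular":[0,0,-24]},{"hand":0.45,"travel":[-16.2,14.2,3],"angular":[0,0,-33]},{"hand":0.45,"travel":[-16.2,14.2,5],"angular":[0,0,-33]},{"hand":0.45,"travel":[-16.2,14.2,5],"angular":[0,0,-33]},{"hand":0.45,"travel":[-16.2,14.2,5],"angular":[0,0,-33]},{"hand":0.45,"travel":[-16.2,14.2,5],"angular":[0,0,-33]},{"hand":0.45,"travel":[-16.2,14.2,5],"angular":[0,0,-33]}]'
python3 - <<'E'
from h import *
s=st(); shot('wrist','w5.png'); print(spot('wrist','push_post'))
go([469,128,85],[np.pi,0,-1.2])
E
```

```text
clock: 12.45
eef_pos: [470.6, 126.6, 172.1]
tool_rot: [-3.139, -0.005, -1.204]
force: [0.1, 0.6, -0.1]
width: 38.1
{'clock': 12.45, 'qpos': [-0.303, 0.485, -0.03, 2.027, 0.033, 0.627, -1.56], 'eef_pos': [470.631, 126.559, 172.072], 'tool_rot': [-3.139, -0.005, -1.204], 'force': [0.058, 0.552, -0.066], 'width': 38.091}
[([465.0, 125.1, 117.6], 0.87)]
travel [-0.19, 0.09, 8.69] angular [-0.1, -0.3, -0.2]
```

View pics/w5.png

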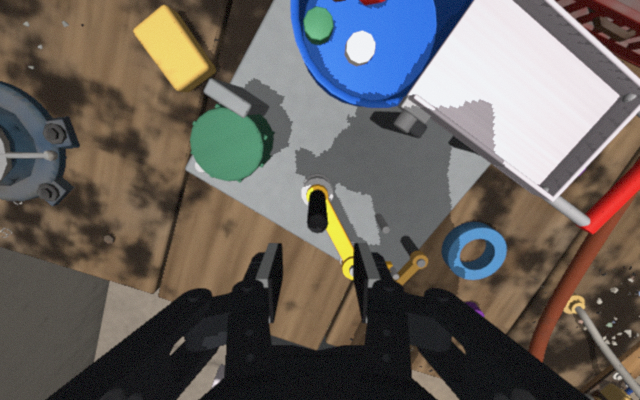

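The wrist view shows the post top at about (316,225), central between the fingers, with the tray back and level. I'll go down and pinch the post.

```bash
python3 -m creep '[{"hand":0.45,"travel":[-0.15,0.27,3],"angular":[0,0,0]},{"hand":0.45,"travel":[-0.15,0.27,5.5],"angular":[0,0,0]},{"hand":0.45,"travel":[-0.15,0.27,7.5],"angular":[0,0,0]},{"hand":0.45,"travel":[-0.15,0.27,8.7],"angular":[0,0,0]},{"hand":0.45,"travel":[-0.15,0.27,8.7],"angular":[0,0,0]},{"hand":0.45,"travel":[-0.15,0.27,8.7],"angular":[0,0,0]},{"hand":0.3,"travel":[-0.15,0.27,8.7],"angular":[0,0,0]},{"hand":0.2,"travel":[-0.15,0.27,8.7],"angular":[0,0,0]},{"hand":0,"travel":[-0.15,0.27,8.7],"angular":[0,0,0]},{"hand":0,"travel":[-0.15,0.27,8.7],"angular":[0,0,0]},{"hand":0,"travel":[-0.15,0.27,8.7],"angular":[0,0,0]},{"hand":0,"travel":[-0.15,0.27,8.7],"angular":[0,0,0]}]'
python3 - <<'E'
from h import *
s=st(); c=np.array([412.5,63.4]); A=R.from_euler('xyz',s['tool_rot'])
p=np.array(s['eef_pos'][:2])-c; print('r',np.linalg.norm(p))
for th in np.r_[.08:.81:.08]:
    q=R.from_rotvec([0,0,-th]).apply([*p,0]); 
    print(round(th,2),np.round(A.inv().apply(q-[*p,0])/10,2).tolist(), np.round(q[:2]+c,1))
E
```

```text
clock: 13.75
eef_pos: [468.8, 125.9, 86.0]
tool_rot: [-3.137, -0.007, -1.204]
force: [1.5, -5.3, 7.1]
width: 14.1
{'clock': 13.75, 'qpos': [-0.311, 0.634, -0.02, 2.1, 0.047, 0.404, -1.575], 'eef_pos': [468.78, 125.858, 85.964], 'tool_rot': [-3.137, -0.007, -1.204], 'force': [1.536, -5.267, 7.115], 'width': 14.084}
r 84.07391023257199
0.08 [0.61, -0.28, 0.01] [473.6 121.2]
0.16 [1.24, -0.51, 0.01] [478.  116.1]
0.24 [1.89, -0.69, 0.02] [482.  110.7]
0.32 [2.55, -0.82, 0.02] [485.6 105. ]
0.4 [3.22, -0.89, 0.03] [488.7  99. ]
0.48 [3.89, -0.91, 0.03] [491.3  92.8]
0.56 [4.56, -0.88, 0.03] [493.4  86.4]
0.64 [5.23, -0.8, 0.04] [494.9  79.9]
0.72 [5.89, -0.66, 0.04] [496.   73.2]
0.8 [6.53, -0.46, 0.05] [496.5  66.5]
```

```bash
python3 -m creep '[{"hand":0,"travel":[0.3,-0.14,0],"angular":[0,0,0]},{"hand":0,"travel":[0.6,-0.28,0],"angular":[0,0,0]},{"hand":0,"travel":[0.9,-0.4,0],"angular":[0,0,0]},{"hand":0,"travel":[1.25,-0.5,0],"angular":[0,0,0]},{"hand":0,"travel":[1.55,-0.6,0],"angular":[0,0,0]},{"hand":0,"travel":[1.9,-0.7,0],"angular":[0,0,0]},{"hand":0,"travel":[2.2,-0.76,0],"angular":[0,0,0]},{"hand":0,"travel":[2.55,-0.82,0],"angular":[0,0,0]},{"hand":0,"travel":[2.9,-0.86,0],"angular":[0,0,0]},{"hand":0,"travel":[3.2,-0.89,0],"angular":[0,0,0]},{"hand":0,"travel":[3.55,-0.9,0],"angular":[0,0,0]},{"hand":0,"travel":[3.9,-0.91,0],"angular":[0,0,0]},{"hand":0,"travel":[4.55,-0.88,0],"angular":[0,0,0]},{"hand":0,"travel":[5.2,-0.8,0],"angular":[0,0,0]},{"hand":0,"travel":[5.6,-0.72,0],"angular":[0,0,0]},{"hand":0,"travel":[5.9,-0.66,0],"angular":[0,0,0]},{"hand":0,"travel":[6.2,-0.56,0],"angular":[0,0,0]},{"hand":0,"travel":[6.2,-0.56,0],"angular":[0,0,0]},{"hand":0,"travel":[6.2,-0.56,0],"angular":[0,0,0]},{"hand":0,"travel":[6.2,-0.56,0],"angular":[0,0,0]}]'
python3 - <<'E'
from h import *
s=st(); c=np.array([412.5,63.4]); p=np.array(s['eef_pos'][:2])-c
print('angle',np.arctan2(62.45,56.3)-np.arctan2(p[1],p[0]),np.linalg.norm(p))
a=shot('scene','s6.png')['frame']; b=shot('top','t6.png')['frame']; w=shot('wrist','w6.png')['frame']
f=lambda f,y,x:cv2.resize(f[y:y+120,x:x+120,::-1],(400,400),interpolation=cv2.INTER_CUBIC)
cv2.imwrite('pics/c6.png',np.hstack([f(a,180,240),f(b,160,300)]))
for k in('scene','top'): print(k,'post',spot(k,'push_post'),'piv',spot(k,'pivot_axis'),'bar',spot(k,'tray_bar'))
E
```

```text
clock: 15.75
eef_pos: [500.0, 74.5, 86.5]
tool_rot: [-3.128, -0.004, -1.201]
force: [6.7, 8.3, -11.9]
width: 14.2
{'clock': 15.75, 'qpos': [-0.175, 0.647, -0.043, 2.054, 0.068, 0.427, -1.472], 'eef_pos': [500.007, 74.471, 86.502], 'tool_rot': [-3.128, -0.004, -1.201], 'force': [6.708, 8.336, -11.943], 'width': 14.249}
angle 0.7112918522952163 88.20464299206937
scene post [([495.6, 76.7, 118.5], 0.75)] piv [([413.7, 63.9, 50.8], 0.96)] bar [([573.0, -61.5, 126.6], 0.58)]
top post [] piv [([410.6, 67.2, 41.1], 0.77)] bar [([573.8, -58.0, 129.0], 0.85)]
```

View pics/c6.png

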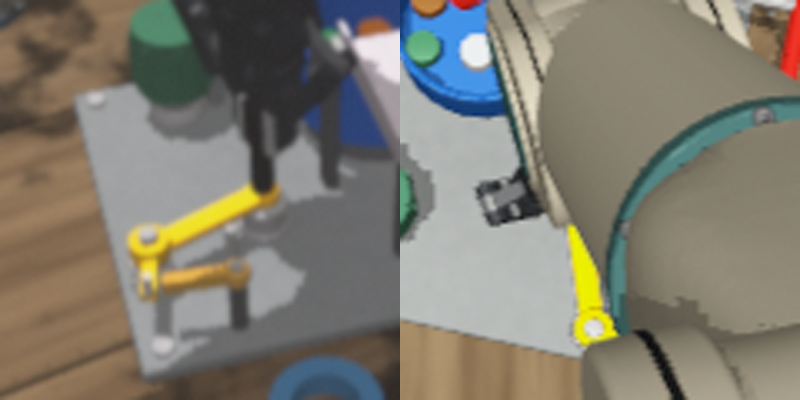

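View pics/w6.png

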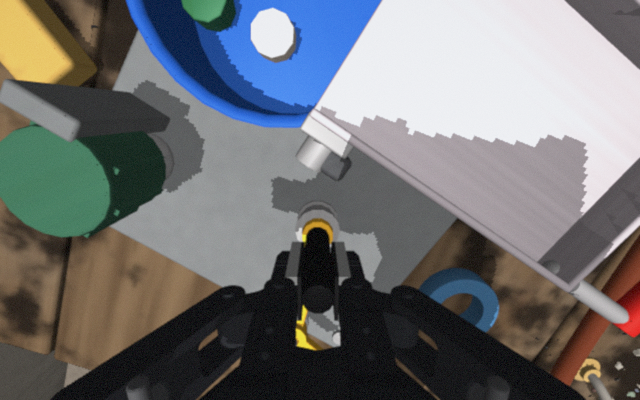

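The left crop shows the yellow arm swung well back and the brass pawl lying along at (200,275). The estimated angle is about 0.70, which is over the limit but with little margin, so I'll push about 6 mm further.

```bash
python3 -m creep '[{"hand":0,"travel":[0.5,0.12,0],"angular":[0,0,0]},{"hand":0,"travel":[0.7,0.2,0],"angular":[0,0,0]},{"hand":0,"travel":[0.9,0.25,0],"angular":[0,0,0]},{"hand":0,"travel":[1.05,0.3,0],"angular":[0,0,0]},{"hand":0,"travel":[1.05,0.3,0],"angular":[0,0,0]},{"hand":0,"travel":[1.05,0.3,0],"angular":[0,0,0]},{"hand":0,"travel":[1.05,0.3,0],"angular":[0,0,0]},{"hand":0,"travel":[1.05,0.3,0],"angular":[0,0,0]}]'
python3 - <<'E'
from h import *
s=st(); c=np.array([412.5,63.4]); p=np.array(s['eef_pos'][:2])-c
print('angle',np.arctan2(62.45,56.3)-np.arctan2(p[1],p[0]),np.linalg.norm(p))
a=shot('scene','s7.png')['frame']
f=lambda f,y,x:cv2.resize(f[y:y+100,x:x+100,::-1],(600,600),interpolation=cv2.INTER_CUBIC)
cv2.imwrite('pics/c7.png',f(a,200,250))
for k in('scene','top','scene'):
    ctrl.get_image(k); print(k,'post',spot(k,'push_post'),'piv',spot(k,'pivot_axis'),'bar',spot(k,'tray_bar'))
E
```

```text
clock: 17.0
eef_pos: [500.5, 70.4, 86.3]
tool_rot: [-3.125, 0.003, -1.197]
force: [-0.8, 14.2, -4.2]
width: 13.9
{'clock': 17.0, 'qpos': [-0.154, 0.647, -0.055, 2.055, 0.066, 0.425, -1.455], 'eef_pos': [500.546, 70.378, 86.335], 'tool_rot': [-3.125, 0.003, -1.197], 'force': [-0.808, 14.246, -4.154], 'width': 13.931}
angle 0.7580571939019585 88.3216025484865
scene post [([496.3, 68.5, 116.8], 0.82)] piv [([415.0, 64.6, 47.3], 0.88)] bar [([571.0, -60.2, 127.0], 0.93)]
top post [([640.0, 175.9, 54.4], 0.64), ([497.0, 72.3, 123.0], 0.63)] piv [([410.6, 67.0, 42.3], 0.57)] bar [([573.0, -61.4, 134.4], 0.81)]
scene post [([496.6, 71.5, 120.0], 0.89), ([572.7, -60.0, 128.0], 0.18)] piv [([414.3, 65.6, 46.3], 0.86)] bar [([574.8, -60.4, 127.8], 0.66), ([641.3, 173.5, 57.5], 0.15)]
```

View pics/c7.png

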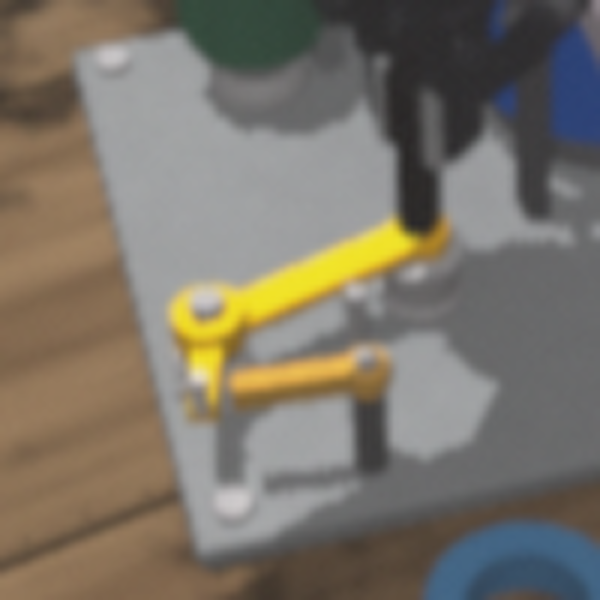

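The pin at (200,390) has passed the end of the pawl, and the pawl lies flat behind it. The arm is at about 0.76–0.79 rad with 14 N on the tool, and the tray bar is at its rest height. One stillness check, then I hand it in.

Run:
```python
from h import *
ctrl.get_image('scene'); s=st(); print(np.abs(s['qd']).max()); 
if abs(s['eef_pos'][1]-70.4)<1.5: print(ctrl.finish_job())
```

```text
{'clock': 17.7, 'qpos': [-0.154, 0.647, -0.055, 2.055, 0.066, 0.425, -1.455], 'eef_pos': [500.57, 70.389, 86.35], 'tool_rot': [-3.125, 0.003, -1.197], 'force': [-1.341, 14.427, -4.381], 'width': 14.03}
0.0023354029764617876
the job is handed in; nothing more can be done
None
```

The job is handed in at 17.7 s: the barrel is loaded, the tray is back down, and the arm is still holding the tensioner back. No verdict was reported.

- **Slices and tray:** I lifted the tray by its red bar to about 1 rad, and the pictures showed all four slices in the barrel. I then lowered the tray until it seated. The bar measured 127–134 mm above the bench against 126 at rest, so the tray is down.
- **Tensioner:** I pinched the black post and pushed the arm back. It sits at about 0.76 rad from the tool position and about 0.79 rad from the networks' points, clear of the 0.67 limit. The close-up shows the pawl lying flat behind the pin.
- **Holding:** the arm was still at hand-in, with about 14 N on the tool.
- **Jar, wax and tape:** the robot did not work near them, and where they appeared in later pictures they looked undisturbed. I did not measure their positions at the end.

**Checks that failed or disagreed:**
- While tilted back, the tool's distance from the pivot came out at 88 mm instead of 85. That suggests a pivot estimate a few mm off or a little slip in the pinch.
- One top-view check did not find the post. The next ranked a false hit in the barrel just above the right one, so I relied on the scene camera for the final angle.

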